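Snap the stop clip onto the guide rod and seat it against the sprung buffer

TASK

Set the length stop on the gauge: take the orange C-shaped stop clip by its tab and press it, gap first, down onto the bare steel guide rod about 6 cm short of the blue block, on the side of its black buffer pad, until it snaps fully home. Then slide it along the rod until it bears firmly on the buffer pad, and leave it there, standing up and still bearing on the pad. The blue block carries the length setting and is only finger-tight: feel for the pad and push gently, so that the block does not shift. Do not disturb the glue bottle, the model tower or the tub.

Things in the scene. Friction and masses are not known exactly. Their poses are not given: they have to be found in the camera images.
- clip: Orange C-shaped stop clip, loose, 50 to 80 g, standing gap down on two splayed feet (33 mm wide over x). Origin: centre of its underside. z up; y along the bore (24 mm long, ends alike); x across the gap (a half turn about z changes nothing). From 22 to 30 mm up a crown 30 mm wide; below it two spring-hinged jaws that must stay free to open.
- clip_tab (a point): Where to put the TCP: in the clip's grip tab, 52 mm above the clip's origin; axes as the clip's. The tab is 16 mm thick in x, 24 mm long in y, from 30 to 66 mm above the origin. Grip it across x, fingertips no lower than 31 mm.
- clip_bore (a point): Middle of the clip's bore, 16 mm above the clip's origin; axes as the clip's; end faces 12 mm from it along y. The sprung lips below it leave an 8 mm gap, under which the splayed feet form a lead-in. Pushing it onto the rod takes roughly 8 to 24 N. Home, this point lies on the rod axis, the crown rests on the rod and the clip clings on, sliding only against 2 to 5 N of friction.
- gauge: Length gauge, fixed to the bench: aluminium base plate 80 mm (x) by 320 mm (y), 14 mm thick, with scale ticks, grey end posts 48 mm tall (centred at y = -148 and +148 mm, 20 mm thick) and a steel guide rod 12 mm in diameter along its y between them. Origin: centre of the underside, on the bench; z up.
- rod_mid (a point): Point on the rod axis midway between the posts, 34 mm above the bench; y runs along the rod, towards the blue block's side. Bare rod runs from y = -138 mm to the buffer pad. Home on the rod, the clip's feet stay 4 mm above the base plate.
- block: Blue block on the rod, 28 x 28 mm, 34 mm long, brass thumbscrew on its +x side; finger-tight: starts to slide on the rod at about 10 N. y along the rod. Origin on the rod axis, 9 mm behind the block's face that looks to -y; this origin is 10 to 100 mm from rod_mid towards +y. Part of it: a black 24 x 24 mm buffer pad before the face, on a brass sleeve.
- block_face (a point): Centre of the block's face that looks to the gauge's -y, on the rod axis. The front of the black buffer pad stands 4 to 24 mm before it (set anew each time, not measured: feel or look for it). The pad is sprung, giving about 1 mm for 2.5 N, so that a clip pushed on to it with 5 to 9 N (beyond its own sliding friction) stays bearing on it when let go.
- glue: White glue bottle with red cap, 48 mm diameter, 110 mm tall, standing loose; origin at the centre of its underside. Leave alone.
- tower: Grey stone-like model castle tower, 66 mm across, 86 mm tall, standing loose; origin at the centre of its underside. Leave alone.
- tub: White open tub 120 x 160 x 50 mm of small cast blocks, loose; origin at the centre of its underside. Leave alone.
Mind the look-alikes: they are no part of the job. Of the things that look like the clip, take the one that is farthest to the robot's right at the start.

How it is judged (in metres and radians):
On the way, in this order (a step that is already met when the one before it is completed fails the run):
1. the clip is snapped home on the bare rod (bore within 2.5 mm of the rod axis), its middle at least 40 mm short of the block's face (z of clip_bore in the frame of rod_mid between -0.0025 and 0.0025 m and x of clip_bore in the frame of rod_mid between -0.0025 and 0.0025 m and y of clip_bore in the frame of block_face below -0.04 m), for 0.2 s.
2. the clip, slid along the rod, presses on the buffer pad with more than 5 N (z of clip_bore in the frame of rod_mid between -0.0025 and 0.0025 m and contact force between clip and block above 5 N), for 0.2 s.
At the end, for the whole second after the job is handed in: The clip is home on the rod (bore within 2.5 mm of the rod axis), upright within 0.3 rad, at rest and released, still bearing on the buffer pad before the block's face with over 0.3 N, and the block within 1 mm of where it was (z of clip_bore in the frame of rod_mid between -0.0025 and 0.0025 m and x of clip_bore in the frame of rod_mid between -0.0025 and 0.0025 m and y of clip_bore in the frame of block_face between -0.038 and -0.011 m and contact force between clip and block above 0.3 N and angle between clip's own z axis and vertical below 0.3 rad and linear speed of clip below 0.01 m/s and distance of block_face from where it was at the start of the episode below 0.001 m and contact force between clip and the fingers below 0.1 N); the robot touches nothing.
It fails at once if the blue block is shifted by more than 1 mm (distance of block_face from where it was at the start of the episode above 0.001 m).
It fails at once if a bystander is moved by more than 20 mm (distance of any of glue, tower, tub from where it was at the start of the episode above 0.02 m).
It also fails if it takes over 69 s, if anything falls off the work surface, if the arm or the gripper's body presses on something with over 40 N, if the wrist force passes 120 N, or if a joint passes its speed limit or range.

ROBOT

A 6-joint arm with a two-finger parallel gripper is mounted at the origin on the work surface. World frame = base frame: x ahead of the robot, y to its left, z up, the work surface at z = 0. Lengths are in mm, angles in rad, forces in N, time in s.
With the tool pointing down it reaches from about 275 to 750 mm from the base axis. Payload 10.2 kg.
Tool frame: the origin (TCP) lies between the finger pads, 19 mm behind the fingertips; this is the grasp point; z points along the fingers, y is the line along which they close (so a half turn about z gives the same grasp; the last joint's range is limited). The gripper opens to 85 mm and grips with 20 to 120 N. Pads are 22 mm wide; open, the fingers measure 114 mm over their backs; the gripper's body (76 mm by 85 mm) begins 54 mm behind the grasp point. The pads swing forward as they close: fully open they stand 13 mm farther back than shut.
Start: joints at [-1.468, 0.313, 1.498, -0, 1.331, -0.223], TCP at [168.022, -497.393, 249.994] pointing down, gripper open.
Joint ranges: [-2.94, 2.94], [-0.97, 2.17], [0.19, 2.56], [-1.23, 4.37], [0.02, 3.11], [-2.88, 2.88]. Speed limits (rad/s): [2.39, 2.39, 3.01, 3.14, 3.14, 3.14].

INTERFACE

Orientations are given as a unit quaternion [w, x, y, z].
In Python, from rig import ctrl gives the robot as it stands.
- The arm moves only by the tool send_rows, never from a script. Its argument "targets" is a list of rows, each a list of 7 numbers: the closure, from -1 (fully open) to 1 (shut), so that 0 is half open, then the shift along the tool's x, y, z in m, then the turn, a rotation vector about the tool's x, y, z in rad. In form: [[claw, dx, dy, dz, ax, ay, az], ...]. A call has exactly 10 rows; each row shifts and turns the commanded pose from where the row before left it, along the tool's axes as they then stand; what a row does not reach is not made up. A row lasts 1/8 s, in which the tool goes at most 62.5 mm and 10.7 degrees, less where a joint would pass 70% of its speed; a pose out of reach is approached as far as the arm can. A call with a gripper value outside its range is refused whole. The fingers move at their own pace and stop on an object; "squeeze" is the grip in N (left out, the last holds). Time passes only in rows, so rows that do not move let the fingers close, or fill a call up. It gives the time, the measured TCP pose, the force, the opening and the grip force at its end, in the units of the state.
- ctrl.sense(): the state, without advancing time (a new reading comes with each control period).
- ctrl.capture(name): name is "side" or "top" or "wrist"; returns a dict with "img" (400x640x3 uint8, red, green, blue), "camera_matrix" (3x3 intrinsics, pixels), "R" (3x3) and "t" (3): a world point X has camera coordinates R X + t. Camera axes: x right, y down, z forward; pixel columns grow to the right and rows downward; lengths in mm; the calibration is good to about 2 mm. A picture is of the moment at which its call begins. There is no depth.
- ctrl.finish_job(): hands the job in; it is judged then, once.
Trained networks look in a picture, given as the dict that the camera call returned (one of the last four; its "shot" number tells which), for a name from the list of things; names that differ only in an ending like _2 or _b are one class to them, and where a whole thing is asked for, a point or a joint stands for the part that bears it (a point fixed in the world has none). Each returns a list of dicts, best first, with "score" (0 to 1); they miss things now and then, are a little off and sometimes report something else, mostly with a low value. They report only what shows in the picture. A call takes as long as a camera call. They do not tell look-alikes from the thing itself.
- ctrl.boxes_of(query, picture): "extent" ([left, top, width, height] in pixels, round what is visible of it).
- ctrl.landmark_of(query, picture): "point" ([column, row] in pixels: a listed point, or the origin of a listed thing).
The state is a dict: "time_s": time; "joints": joint angles; "dq": joint speeds; "tau": joint torques, N m; "eef_pos": TCP position; "ee_rot": TCP orientation; "force": force on the tool from outside, world axes, zero at the start; "wrist_torque": the same for the moment, N m; "grip_width": opening from 0.0 (shut) to 1.0 (fully open); "grip_force": force on a finger pad.
Only numpy, scipy, OpenCV 4.12 (cv2) and the standard library are available. Lean on these libraries where they do the work, as an engineer would, in place of code of your own. Each camera call takes 0.05 s, during which the arm holds its last target. There are 200 camera calls.

## Working session

There is one attempt and no reset: what is moved stays moved. The work goes in short steps, Python scripts to look and compute and a tool call to move; the robot and the scene stay as the last step left them, time stands still between calls to the robot, and variables do not carry over. Pictures are saved under pics/ and viewed, at most 13 in all, crops included, and the job is handed in when it is done.

Besides the shell and the picture viewer there is one more tool, called after "Call:" as name(argument=value, ...) on one line, values as JSON. send_rows: Moves the arm, as the interface text tells. Its arguments: {"type":"object","properties":{"targets":{"type":"array"},"squeeze":{"type":"number"}},"required":["targets"]}

```bash
mkdir -p pics; ls
python3 - <<'E'
from rig import ctrl
import cv2,numpy as np
print(ctrl.sense())
ims=[]
for n in("top","side"):
    p=ctrl.capture(n); print(n,p["shot"],p["camera_matrix"].tolist(),p["R"].tolist(),p["t"].tolist())
    cv2.imwrite(f"pics/{n}0.png",p["img"][:,:,::-1])
    for q in("clip","clip_tab","gauge","rod_mid","block_face","block","glue","tower","tub"):
        print(q,[(np.round(d["point"]).tolist(),round(d["score"],2)) for d in ctrl.landmark_of(q,p)])
E
```

```text
pics
{'time_s': 0.0, 'joints': array([-1.46839700e+00,  3.13449812e-01,  1.49846121e+00,  8.27616541e-06,
        1.33100096e+00, -2.23421208e-01]), 'dq': array([-1.01891838e-03,  5.01162236e-04, -9.76088882e-05,  9.72353783e-04,
       -1.54840299e-03, -7.10932003e-04]), 'tau': array([ 2.30512727e-03, -4.12254667e+01, -2.59751487e+01, -2.97939005e-05,
        4.03675731e-03,  4.57920251e-06]), 'eef_pos': array([ 167.99970432, -497.13901051,  249.42607499]), 'ee_rot': array([-6.58213998e-04,  9.86759390e-01,  1.62189614e-01,  4.39042305e-05]), 'force': array([ 0.6543272 , -0.55571075,  0.06588736]), 'wrist_torque': array([-0.02947054,  0.02249167, -0.01634999]), 'grip_force': 0.0, 'grip_width': 1.0000478600760754}
top 1 [[365.18582705902634, 0.0, 316.28425011912833], [0.0, 365.18582705902634, 196.48598200119946], [0.0, 0.0, 1.0]] [[-0.014330608943904049, -0.9998962084810691, 0.0014852314563498358], [-0.9957079192436786, 0.014134720345610849, -0.09146556311626493], [0.09143507643525527, -0.002789613939850498, -0.9958071323561332]] [86.57807558062386, 508.3396323260242, 782.10939168992
[... 555 characters left out ...]
 [0.0, 0.0, 1.0]] [[0.9721255655722405, -0.23359827530038865, 0.020093046994809866], [-0.15888716496201016, -0.719377171239652, -0.6762036337595145], [0.1724144819067899, 0.6541623126380184, -0.736440707153599]] [-453.73653241186287, 171.63231931580827, 691.8605247073561]
clip [([279.0, 317.0], 0.96), ([332.0, 354.0], 0.88), ([339.0, 309.0], 0.77), ([263.0, 285.0], 0.63)]
clip_tab [([335.0, 296.0], 0.89), ([275.0, 303.0], 0.86), ([261.0, 275.0], 0.65), ([331.0, 346.0], 0.62)]
gauge [([373.0, 241.0], 0.67)]
rod_mid [([381.0, 232.0], 0.7)]
block_face [([370.0, 213.0], 0.69)]
block [([373.0, 212.0], 0.66)]
glue [([298.0, 254.0], 0.75)]
tower [([287.0, 184.0], 0.74)]
tub [([320.0, 132.0], 0.63)]
```

View pics/top0.png

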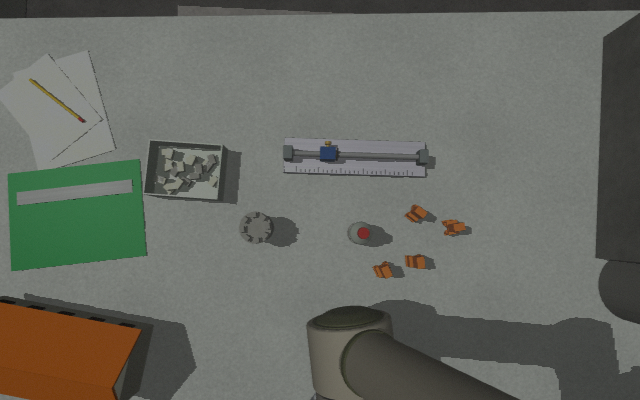

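View pics/side0.png

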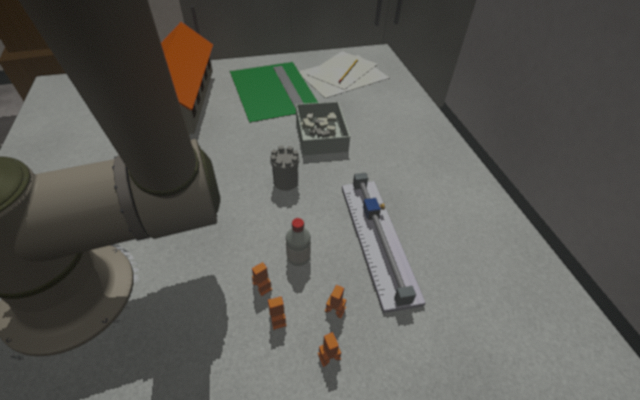

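Candidates (top picture): (416,213), (453,227), (384,270), (415,261). In the top view world -y points right, so the one at (453,227) (side picture (331,350)) is farthest right. I'll confirm it in a crop and triangulate.

```bash
cat > h.py <<'E'
import numpy as np,cv2
def ray(p,uv):
    K,R,t=[np.array(p[k]) for k in("camera_matrix","R","t")]
    d=R.T@np.linalg.solve(K,[uv[0],uv[1],1]); return -R.T@t,d
def onz(p,uv,z):
    c,d=ray(p,uv); return c+d*(z-c[2])/d[2]
def proj(p,X):
    K,R,t=[np.array(p[k]) for k in("camera_matrix","R","t")]
    x=K@(R@np.array(X,float)+t); return x[:2]/x[2]
def tri(obs):
    A=0;b=0
    for p,uv in obs:
        c,d=ray(p,uv); d=d/np.linalg.norm(d); M=np.eye(3)-np.outer(d,d); A=A+M;b=b+M@c
    return np.linalg.solve(A,b)
E
python3 - <<'E'
from rig import ctrl
from h import *
T=ctrl.capture("top");S=ctrl.capture("side")
r=lambda a:np.round(a,1).tolist()
for uv in[(416,213),(453,227),(384,270),(415,261)]: print("clip",uv,r(onz(T,uv,40)))
print("tab side", r(onz(S,(331,343),58)), r(tri([(T,(456,224)),(S,(331,346))])))
print("rodmid",r(onz(T,(358,158),34)),r(onz(S,(381,232),34)),"face",r(onz(T,(331,154),34)),r(onz(S,(370,213),34)))
print("glue",r(onz(T,(356,231),0)),"tower",r(onz(T,(257,228),0)))
# base plate corners
for uv in[(283.5,137.5),(425.5,142),(427,177.5),(282.5,173)]: print("corner",r(onz(T,uv,14)))
a=cv2.resize(T["img"][190:290,360:480],None,fx=4,fy=4,interpolation=cv2.INTER_CUBIC)
b=cv2.resize(S["img"][300:400,290:360],None,fx=4,fy=4,interpolation=cv2.INTER_CUBIC)
cv2.imwrite("pics/crop1.png",np.hstack([a,b])[:,:,::-1])
E
```

```text
clip (416, 213) [469.3, -134.6, 40.0]
clip (453, 227) [438.1, -212.8, 40.0]
clip (384, 270) [349.4, -62.0, 40.0]
clip (415, 261) [367.3, -128.5, 40.0]
tab side [439.4, -219.2, 58.0] [442.5, -218.2, 42.3]
rodmid [592.1, -13.5, 34.0] [601.6, -14.3, 34.0] face [601.9, 45.6, 34.0] [596.6, 38.8, 34.0]
glue [432.4, -9.0, 0.0] tower [442.3, 213.7, 0.0]
corner [645.5, 151.6, 14.0]
corner [630.7, -169.6, 14.0]
corner [549.6, -169.6, 14.0]
corner [564.4, 154.3, 14.0]
```

View pics/crop1.png

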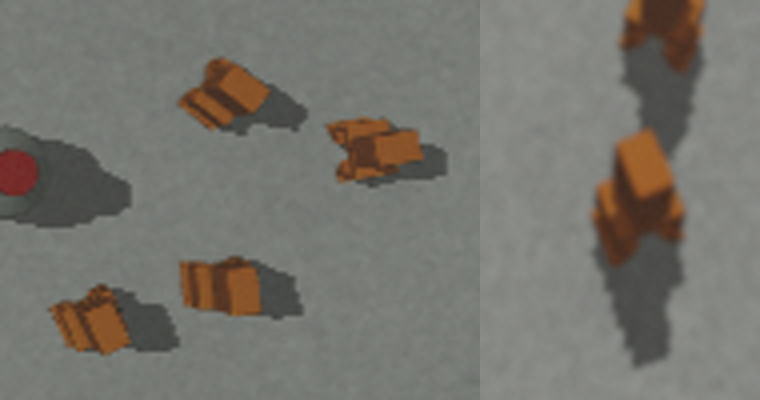

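The crop confirms it: the rightmost clip is at crop (380,150), i.e. top pixel (455,227), with its bore roughly along world y. I'll move above it.

Call:
send_rows(targets=[[-1,0.043,-0.022,0.003,0,0,0],[-1,0.043,-0.022,0.003,0,0,0],[-1,0.043,-0.022,0.003,0,0,0],[-1,0.043,-0.022,0.003,0,0,0],[-1,0.043,-0.022,0.003,0,0,0],[-1,0.043,-0.022,0.003,0,0,0],[-1,0.043,-0.022,0.003,0,0,0],[-1,0.046,-0.025,0.003,0,0,0],[-1,0,0,0,0,0,-0.155],[-1,0,0,0,0,0,-0.155]])

```text
time_s: 2.35
eef_pos: [439.8, -216.2, 225.9]
ee_rot: [-0.0, 0.949, 0.316, -0.0]
force: [0.7, -0.4, 0.5]
grip_width: 0.998
grip_force: 0.0
```

Call:
send_rows(targets=[[-1,0,0,0,0,0,-0.155],[-1,0,0,0,0,0,-0.155],[-1,0,0,0,0,0,-0.155],[-1,0,0,0,0,0,-0.155],[-1,0,0,0,0,0,-0.155],[-1,0,0,0,0,0,-0.155],[-1,0,0,0,0,0,0],[-1,0,0,0,0,0,0],[-1,0,0,0,0,0,0],[-1,0,0,0,0,0,0]])

```text
time_s: 3.6
eef_pos: [439.5, -216.8, 226.0]
ee_rot: [-0.0, 0.709, 0.705, 0.0]
force: [0.9, 0.2, -0.3]
grip_width: 0.996
grip_force: 0.0
```

Run:
```python
from rig import ctrl
from h import *
s=ctrl.sense();print(s["time_s"],s["eef_pos"],s["ee_rot"],s["joints"])
W=ctrl.capture("wrist")
r=lambda a:np.round(a,1).tolist()
print(r(W["R"]),r(W["t"]),r(W["camera_matrix"]))
for q,z in(("clip_tab",52),("clip",0),("clip_bore",16)):
    print(q,[(r(d["point"]),round(d["score"],2),r(onz(W,d["point"],z))) for d in ctrl.landmark_of(q,W)])
cv2.imwrite("pics/w1.png",W["img"][:,:,::-1])
```

```text
3.6 [ 439.47086082 -216.76181485  225.99115914] [-2.65119641e-06  7.09167910e-01  7.05039626e-01  2.65338994e-06] [-6.97846247e-01  2.56816715e-01  1.63714314e+00  6.07879176e-06
  1.24763760e+00 -6.92009894e-01]
[[1.0, -0.0, 0.0], [-0.0, -0.9, 0.3], [-0.0, -0.3, -0.9]] [-440.4, -237.3, 288.9] [[345.2, 0.0, 318.9], [0.0, 345.2, 199.7], [0.0, 0.0, 1.0]]
clip_tab [([228.1, 84.0], 0.62, [365.3, -134.6, 52.0]), ([314.8, 180.4], 0.59, [435.7, -216.9, 52.0]), ([356.5, 86.2], 0.58, [470.6, -136.8, 52.0])]
clip [([316.4, 166.5], 0.96, [436.8, -216.5, 0.0]), ([349.6, 88.1], 0.9, [469.4, -139.2, 0.0]), ([246.0, 80.3], 0.76, [369.8, -131.6, 0.0])]
clip_bore [([237.0, 83.5], 0.97, [364.6, -134.4, 16.0]), ([318.8, 173.1], 0.83, [439.2, -219.5, 16.0]), ([350.7, 88.5], 0.56, [469.0, -139.3, 16.0])]
```

View pics/w1.png

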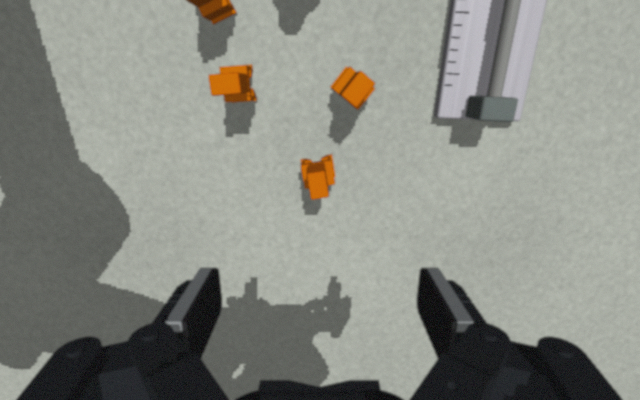

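The clip shows at (317,177) in the wrist view, turned slightly. I'll fit a box model silhouette to get its pose and yaw.

```bash
cat > fit.py <<'E'
from rig import ctrl
from h import *
import itertools
from scipy.optimize import minimize
BOX=[((-8,8),(30,66)),((-15,15),(22,30)),((-15.5,-5),(8,22)),((5,15.5),(8,22)),((-16.5,-9),(0,9)),((9,16.5),(0,9))]
F=4
def render(p,v,z0,c,h):
    x,y,a=v; m=np.zeros((2*h*F,2*h*F),np.uint8)
    for bx,bz in BOX:
        P=np.array([proj(p,(x+X*np.cos(a)-Y*np.sin(a),y+X*np.sin(a)+Y*np.cos(a),z0+Z)) for X,Y,Z in itertools.product(bx,(-12,12),bz)])
        cv2.fillConvexPoly(m,cv2.convexHull(((P-c+h+.5)*F).astype(np.float32)).astype(np.int32),1)
    return cv2.resize(m.astype(np.float32),(2*h,2*h),interpolation=cv2.INTER_AREA)
def mask(p,c,h):
    c=np.array(c); g=p["img"][c[1]-h:c[1]+h,c[0]-h:c[0]+h]; H=cv2.cvtColor(g,cv2.COLOR_RGB2HSV)
    m=((H[...,0]<16)&(H[...,1]>120)).astype(np.uint8)
    n,l,st,ce=cv2.connectedComponentsWithStats(m)
    k=1+np.argmin(np.linalg.norm(ce[1:]-h,axis=1)+1000*(st[1:,4]<40)); return (l==k).astype(np.float32)
def fit(views,v0,z0=0):
    best=None
    M=[(p,np.array(c),h,mask(p,c,h)) for p,c,h in views]
    def cost(v): return sum(np.abs(render(p,v,z0,c,h)-m).sum()/m.sum() for p,c,h,m in M)
    for a in np.radians([-30,-15,0,15,30]):
        r=minimize(cost,[*v0,a],method="Nelder-Mead",options=dict(initial_simplex=np.array([[*v0,a],[v0[0]+4,v0[1],a],[v0[0],v0[1]+4,a],[*v0,a+.15]])))
        if best is None or r.fun<best.fun:best=r
    return best.x,best.fun
E
python3 - <<'E'
from fit import *
W=ctrl.capture("wrist");T=ctrl.capture("top");S=ctrl.capture("side")
print(fit([(W,(317,177),35)],(437,-217)))
# side/top may be blocked by the arm
for p,c in((T,(455,227)),(S,(331,350))):
    try: print(fit([(p,c,25)],(437,-217)))
    except Exception as e: print(e)
E
```

```text
(array([ 4.37919742e+02, -2.17508814e+02,  1.46943632e-01]), np.float64(0.16348038613796234))
(array([ 4.38608809e+02, -2.15768829e+02,  1.13518259e-01]), np.float64(0.1355452686548233))
(array([ 4.39709932e+02, -2.17636943e+02,  2.67366068e-02]), np.float64(0.2569117546081543))
```

Call:
send_rows(targets=[[-1,0,-0.001,0.02,0,0,-0.06],[-1,0,0,0.02,0,0,-0.06],[-1,0,0,0.02,0,0,0],[-1,0,0,0.02,0,0,0],[-1,0,0,0.02,0,0,0],[-1,0,0,0.01,0,0,0],[-1,0,0,0,0,0,0],[-1,0,0,0,0,0,0],[-1,0,0,0,0,0,0],[-1,0,0,0,0,0,0]])

```text
time_s: 5.2
eef_pos: [438.6, -216.8, 116.3]
ee_rot: [0.0, 0.665, 0.747, -0.0]
force: [0.0, 0.3, -0.3]
grip_width: 0.998
grip_force: 0.0
```

Run:
```python
from fit import *
W=ctrl.capture("wrist");s=ctrl.sense();print(s["eef_pos"],s["ee_rot"])
c=np.round(proj(W,(438.5,-217,40))).astype(int);print(c)
print(fit([(W,c,70)],(438,-217)))
cv2.imwrite("pics/w2.png",W["img"][:,:,::-1])
```

```text
[ 438.55642095 -216.82278062  116.27624308] [2.56670406e-04 6.65311446e-01 7.46565880e-01 8.54662659e-06]
[319 222]
(array([ 4.37842240e+02, -2.17067451e+02,  1.42752011e-01]), np.float64(0.09372568130493164))
```

View pics/w2.png

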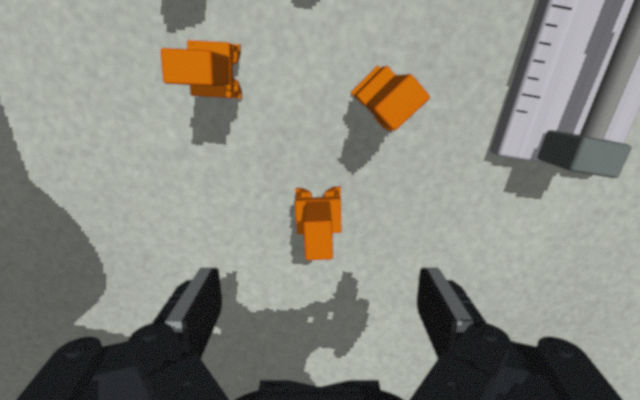

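Call:
send_rows(targets=[[-1,0,-0.0007,0.013,0,0,-0.028],[-1,0,0,0.013,0,0,0],[-1,0,0,0.013,0,0,0],[-1,0,0,0.012,0,0,0],[-1,0,0,0.012,0,0,0],[-1,0,0,0,0,0,0],[1,0,0,0,0,0,0],[1,0,0,0,0,0,0],[1,0,0,0,0,0,0],[1,0,0,0,0,0,0]], squeeze=70)

```text
time_s: 6.5
eef_pos: [437.9, -217.0, 53.3]
ee_rot: [0.0, 0.655, 0.756, -0.0]
force: [-1.6, 0.1, 4.2]
grip_width: 0.179
grip_force: 68.1
```

Call:
send_rows(targets=[[1,0,0,0,0,0,0],[1,0,0,0,0,0,0],[1,0,0,0,0,0,0],[1,0,0,0,0,0,0],[1,0,0,-0.01,0,0,0],[1,0,0,-0.02,0,0,0],[1,0,0,-0.03,0,0,0],[1,0,0,-0.03,0,0,0],[1,0,0,0,0,0,0],[1,0,0,0,0,0,0]])

```text
time_s: 7.75
eef_pos: [437.4, -216.5, 142.3]
ee_rot: [-0.001, 0.655, 0.756, -0.0]
force: [1.0, 0.1, -1.7]
grip_width: 0.179
grip_force: 68.2
```

Call:
send_rows(targets=[[1,0.021,0.023,0,0,0,0],[1,0.021,0.023,0,0,0,0],[1,0.021,0.023,0,0,0,0],[1,0.021,0.023,0,0,0,0],[1,0.021,0.023,0,0,0,0],[1,0.021,0.023,0,0,0,0],[1,0.021,0.023,0,0,0,0],[1,0.021,0.023,0,0,0,0.09],[1,0,0,0,0,0,0.098],[1,0,0,0,0,0,0]])

```text
time_s: 9.0
eef_pos: [595.5, -24.0, 141.5]
ee_rot: [-0.001, 0.722, 0.691, -0.001]
force: [0.2, -0.4, -0.6]
grip_width: 0.176
grip_force: 68.3
```

Run:
```python
from fit import *
W=ctrl.capture("wrist");T=ctrl.capture("top");S=ctrl.capture("side");s=ctrl.sense();print(s["eef_pos"],s["ee_rot"],s["force"])
r=lambda a:np.round(a,1).tolist()
for n,p in(("w",W),("t",T),("s",S)):
  for q,z in(("rod_mid",34),("block_face",34),("block",34),("gauge",0)):
    print(n,q,[(r(d["point"]),round(d["score"],2),r(onz(p,d["point"],z))) for d in ctrl.landmark_of(q,p)])
cv2.imwrite("pics/w3.png",W["img"][:,:,::-1]); cv2.imwrite("pics/t3.png",T["img"][:,:,::-1]); cv2.imwrite("pics/s3.png",S["img"][:,:,::-1])
import pickle; pickle.dump((W,T,S),open("p3.pkl","wb"))
```

```text
[595.63536309 -24.57016162 142.4257415 ] [-4.53438200e-04  7.22416082e-01  6.91458399e-01 -2.84121160e-04] [ 0.86909744 -0.30322301 -0.73495542]
w rod_mid [([325.8, 185.5], 0.89, [600.5, -9.4, 34.0])]
w block_face [([326.0, 120.7], 0.89, [602.2, 35.1, 34.0])]
w block [([327.4, 103.7], 0.93, [603.5, 45.8, 34.0]), ([320.6, 253.2], 0.48, [594.7, -62.0, 34.0])]
w gauge [([323.2, 172.3], 0.87, [599.0, -8.5, 0.0])]
t rod_mid []
t block_face [([335.1, 154.8], 0.52, [600.0, 36.7, 34.0])]
t block [([332.6, 150.0], 0.84, [610.8, 42.0, 34.0])]
t gauge []
s rod_mid [([380.8, 231.2], 0.76, [601.9, -12.3, 34.0])]
s block_face [([371.4, 212.3], 0.56, [600.1, 40.0, 34.0])]
s block [([369.4, 212.5], 0.62, [595.8, 40.4, 34.0])]
s gauge [([377.0, 242.3], 0.6, [598.1, -14.4, 0.0])]
```

View pics/w3.png

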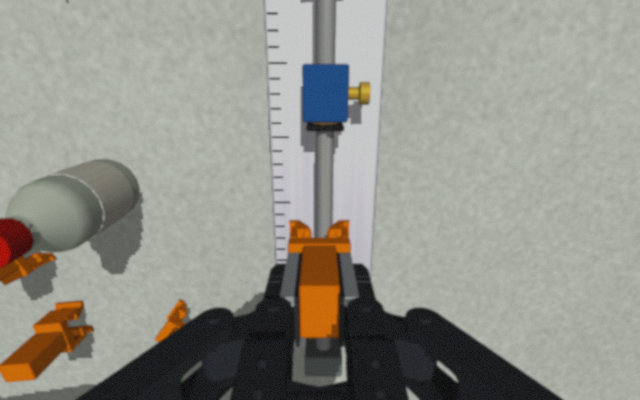

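The wrist view shows the rod along column ~323 and the block at (326,93) with a thin black pad in front of it at row ~127. The clip is held squarely above the rod. Next I'll measure the rod axis and held clip in this same image.

Run:
```python
from fit import *
import pickle
W,T,S=pickle.load(open("p3.pkl","rb"))
g=cv2.cvtColor(W["img"],cv2.COLOR_RGB2GRAY).astype(float)
for v in(15,45,150,180,205): print(v,g[v-2:v+3,306:344].mean(0).astype(int).tolist())
# per-row subpixel edges: strongest falling / rising gradients
pts=[]
for v in list(range(8,58,3))+list(range(145,212,3)):
    row=cv2.GaussianBlur(g[v-1:v+2].mean(0)[None],(5,1),1)[0]; d=np.gradient(row)
    sat=d[308:342]; a=308+np.argmin(sat[:18]); b=322+np.argmax(d[322:342])
    pts.append((v,a,b))
P=np.array(pts); print(P[::4].tolist())
X=np.array([onz(W,((a+b)/2,v),34) for v,a,b in P]); k=np.polyfit(X[:,1],X[:,0],1); print("rod x=",k, "res",np.std(X[:,0]-np.polyval(k,X[:,1])))
wd=[np.linalg.norm(onz(W,(a,v),34)-onz(W,(b,v),34)) for v,a,b in P]; print("width",np.mean(wd))
tz=142.4-53.3
c=np.round(proj(W,(595.6,-24.5,tz+40))).astype(int)
print("clip",fit([(W,c,95)],(595.6,-24.5),tz), "tool yaw",2*np.arctan2(.69146,.72242)-np.pi/2)
for f in((122),(127),(131)): print("pad/face row",f,onz(W,(325,f),46),onz(W,(325,f),34))
cv2.imwrite("pics/c3.png",cv2.resize(W["img"][55:145,285:385],None,fx=6,fy=6,interpolation=cv2.INTER_CUBIC)[:,:,::-1])
```

```text
15 [200, 199, 199, 198, 197, 186, 160, 128, 108, 98, 90, 92, 102, 110, 116, 121, 126, 132, 138, 142, 145, 144, 140, 137, 132, 127, 119, 113, 113, 136, 170, 191, 198, 199, 198, 198, 199, 200]
45 [199, 199, 198, 199, 198, 188, 160, 127, 108, 97, 90, 93, 102, 110, 116, 122, 127, 133, 136, 141, 143, 140, 140, 137, 130, 125, 116, 111, 126, 160, 188, 197, 199, 199, 199, 199, 198, 199]
150 [123, 123, 122, 123, 125, 126, 126, 124, 113, 98, 90, 95, 103, 111, 122, 127, 134, 138, 138, 138, 139, 140, 138, 134, 125, 114, 104, 103, 126, 160, 183, 193, 197, 198, 199, 200, 200, 199]
180 [190, 190, 190, 193, 194, 194, 186, 157, 122, 97, 90, 95, 105, 114, 121, 129, 136, 139, 139, 139, 139, 139, 135, 130, 121, 116, 129, 162, 187, 195, 195, 196, 198, 198, 198, 198, 198, 197]
205 [189, 189, 189, 190, 191, 191, 183, 155, 121, 97, 89, 93, 104, 112, 122, 129, 136, 138, 139, 138, 138, 138, 134, 128, 117, 114, 133, 163, 184, 193, 193, 194, 195, 197, 195, 194, 195, 193]
[[8, 312, 336], [20, 312, 335], [32, 312, 335], [44, 312, 335], [56, 312, 335], [154, 314, 334], [166, 313, 333], [178, 313, 333], [190, 313, 333], [202, 313, 333]]
rod x= [4.18429925e-02 5.99080692e+02] res 0.3713541999717001
width 14.038949893357284
clip (array([ 5.95321589e+02, -2.38719122e+01, -3.70643484e-02]), np.float64(0.2321012318134308)) tool yaw -0.04378738381993408
pad/face row 122 [601.41558288  35.56596989  46.        ] [601.54129089  34.25915353  34.        ]
pad/face row 127 [601.3015589   32.48694449  46.        ] [601.42104533  31.01212488  34.        ]
pad/face row 131 [601.20957854  30.00316983  46.        ] [601.32404618  28.39282609  34.        ]
```

View pics/c3.png

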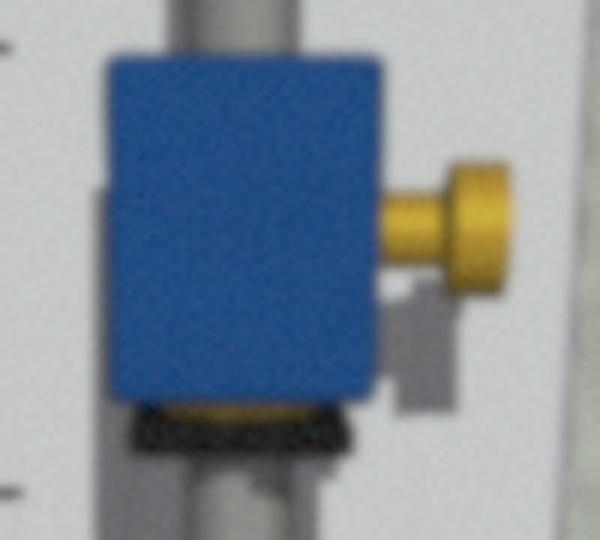

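Run:
```python
from fit import *
import pickle
W,T,S=pickle.load(open("p3.pkl","rb"))
for v in(20,180): print("px/mm",v,1/np.linalg.norm(onz(W,(324,v),34)-onz(W,(325,v),34)))
for v,l,r in((93,285+107/6-.5,285+381/6-.5),): print("block",onz(W,(l,v),48),onz(W,(r,v),48),(onz(W,(l,v),48)+onz(W,(r,v),48))/2)
g=cv2.cvtColor(W["img"],cv2.COLOR_RGB2GRAY).astype(float)
for v in(10,30,60,170,200,215):
    row=cv2.GaussianBlur(g[v-2:v+3].mean(0)[None],(7,1),1.5)[0]; d=np.abs(np.gradient(row))
    l=255+np.argmax(d[255:285]); r=365+np.argmax(d[365:395])
    L,R=onz(W,(l,v),14),onz(W,(r,v),14); print(v,l,r,"w",R[0]-L[0],"mid",((L+R)/2).round(1), "rodpred",np.polyval([.04184,599.08],((L+R)/2)[1]))
```

```text
px/mm 20 1.6593251768625192
px/mm 180 1.4361451923275252
block [588.36592916  53.52385573  48.        ] [615.89126792  52.34945231  48.        ] [602.12859854  52.93665402  48.        ]
10 266 385 w 77.17837740286973 mid [604.7 103.4  14. ] rodpred 603.4048900876105
30 278 383 w 69.24958463689734 mid [607.6  91.5  14. ] rodpred 602.9077822353072
60 268 382 w 77.15258098997515 mid [603.3  73.3  14. ] rodpred 602.1455268831754
170 273 375 w 76.33857488364083 mid [599.7  -3.1  14. ] rodpred 598.948335439304
200 271 373 w 78.60973379071345 mid [597.2 -26.8  14. ] rodpred 597.9577870475886
215 284 372 w 68.8378526480252 mid [601.4 -39.4  14. ] rodpred 597.4304893328433
```

Call:
send_rows(targets=[[1,0,0.0033,0,0,0,0],[1,0,0,0.01,0,0,0],[1,0,0,0.01,0,0,0],[1,0,0,0.01,0,0,0],[1,0,0,0.01,0,0,0],[1,0,0,0.005,0,0,0],[1,0,0,0,0,0,0],[1,0,0,0,0,0,0],[1,0,0,0,0,0,0],[1,0,0,0,0,0,0]])

```text
time_s: 11.0
eef_pos: [599.3, -24.5, 98.2]
ee_rot: [0.0, 0.723, 0.691, 0.0]
force: [0.4, -0.3, -0.9]
grip_width: 0.174
grip_force: 68.3
```

Run:
```python
from fit import *
W=ctrl.capture("wrist");s=ctrl.sense();print(s["eef_pos"],s["ee_rot"],s["force"])
cv2.imwrite("pics/w4.png",cv2.resize(W["img"][30:330,200:440],None,fx=2,fy=2,interpolation=cv2.INTER_CUBIC)[:,:,::-1])
```

```text
[599.31340439 -24.47960616  98.15699965] [1.36680680e-04 7.22826946e-01 6.91029074e-01 7.72553021e-05] [ 0.55489055  0.54313132 -1.15207529]
```

View pics/w4.png

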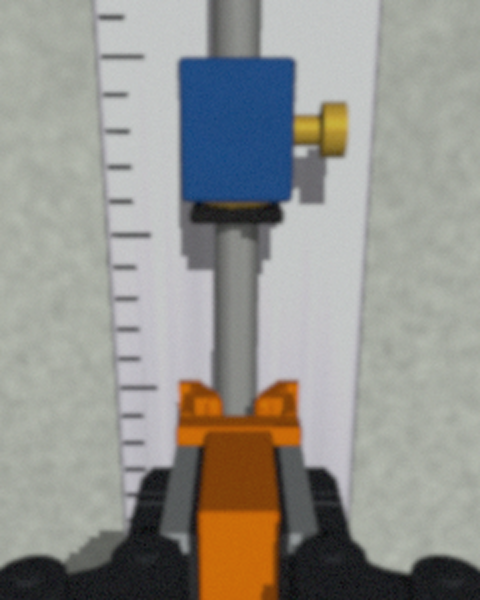

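The clip (crown centre at crop column 238) sits over the rod (about 235–236), within 1 mm. Pressing down.

Call:
send_rows(targets=[[1,0,-0.0005,0.002,0,0,0],[1,0,0,0.002,0,0,0],[1,0,0,0.002,0,0,0],[1,0,0,0.002,0,0,0],[1,0,0,0.002,0,0,0],[1,0,0,0.002,0,0,0],[1,0,0,0.002,0,0,0],[1,0,0,0.001,0,0,0],[1,0,0,0,0,0,0],[1,0,0,0,0,0,0]])

```text
time_s: 12.3
eef_pos: [598.8, -24.4, 83.1]
ee_rot: [0.0, 0.723, 0.691, 0.0]
force: [-0.2, -0.7, -0.1]
grip_width: 0.177
grip_force: 68.3
```

Call:
send_rows(targets=[[1,0,0,0.001,0,0,0],[1,0,0,0.001,0,0,0],[1,0,0,0.001,0,0,0],[1,0,0,0.001,0,0,0],[1,0,0,0.001,0,0,0],[1,0,0,0.001,0,0,0],[1,0,0,0.001,0,0,0],[1,0,0,0.001,0,0,0],[1,0,0,0,0,0,0],[1,0,0,0,0,0,0]])

```text
time_s: 13.55
eef_pos: [598.6, -24.4, 74.5]
ee_rot: [-0.0, 0.723, 0.691, -0.0]
force: [1.1, -1.4, -3.8]
grip_width: 0.178
grip_force: 68.1
```

Call:
send_rows(targets=[[1,0,0,0.001,0,0,0],[1,0,0,0.001,0,0,0],[1,0,0,0.001,0,0,0],[1,0,0,0.0005,0,0,0],[1,0,0,0,0,0,0],[1,0,0,0,0,0,0],[1,0,0,0,0,0,0],[1,0,0,0,0,0,0],[1,0,0,0,0,0,0],[1,0,0,0,0,0,0]])

```text
time_s: 14.8
eef_pos: [598.7, -24.4, 71.4]
ee_rot: [-0.0, 0.723, 0.691, -0.0]
force: [0.2, 0.1, -3.9]
grip_width: 0.176
grip_force: 68.2
```

Call:
send_rows(targets=[[1,0,0,0.0005,0,0,0],[1,0,0,0.0005,0,0,0],[1,0,0,0,0,0,0],[1,0,0,0,0,0,0],[1,0,0,0,0,0,0],[1,0,0,0,0,0,0],[1,0,0,0,0,0,0],[1,0,0,0,0,0,0],[1,0,0,0,0,0,0],[1,0,0,0,0,0,0]])

```text
time_s: 16.05
eef_pos: [598.9, -24.4, 71.2]
ee_rot: [0.0, 0.723, 0.691, 0.0]
force: [-3.8, 1.5, 5.9]
grip_width: 0.178
grip_force: 69.5
```

Run:
```python
from fit import *
F=[]
for i in range(4):
    P=ctrl.capture(["wrist","side"][i%2]); s=ctrl.sense(); F.append(s["force"]); cv2.imwrite("pics/%d5.png"%(i%2),P["img"][:,:,::-1])
    if i%2: 
        c=np.round(proj(P,(598.7,-24.4,55))).astype(int)
        cv2.imwrite("pics/s5.png",cv2.resize(P["img"][c[1]-50:c[1]+50,c[0]-60:c[0]+60],None,fx=6,fy=6,interpolation=cv2.INTER_CUBIC)[:,:,::-1])
print(np.mean(F,0),np.std(F,0),s["eef_pos"],s["wrist_torque"])
```

```text
[-3.12420852  0.76853725  5.48553909] [0.37187176 0.17225454 0.4396739 ] [598.8872262  -24.45107316  71.19932238] [ 0.14512858  0.60663325 -0.01651671]
```

View pics/s5.png

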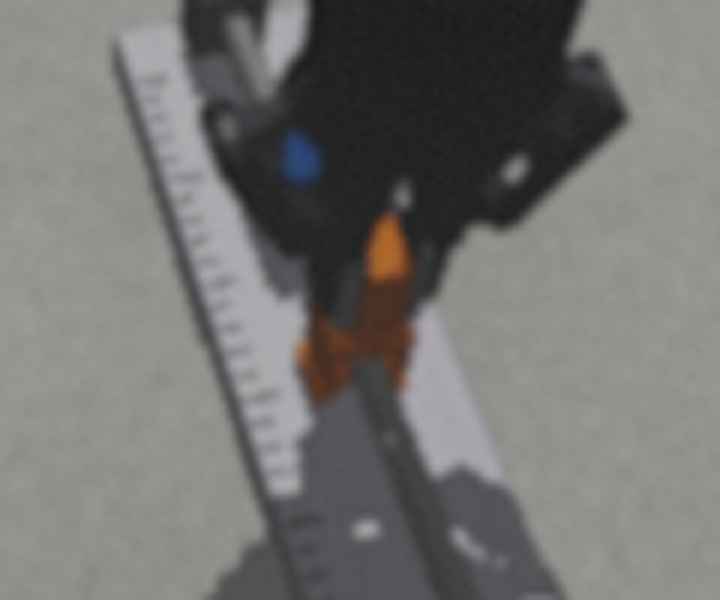

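The side crop shows the clip seated, with the rod passing under the crown, and z and force agree. I'll relieve the preload and slide along the rod.

Call:
send_rows(targets=[[1,0,-0.0002,-0.0003,0,0,0],[1,0,0,0,0,0,0],[1,0.003,0,0,0,0,0],[1,0.004,0,0,0,0,0],[1,0.004,0,0,0,0,0],[1,0.004,0,0,0,0,0],[1,0.004,0,0,0,0,0],[1,0.004,0,0,0,0,0],[1,0.004,0,0,0,0,0],[1,0.003,0,0,0,0,0]])

```text
time_s: 17.5
eef_pos: [600.3, 5.1, 71.2]
ee_rot: [0.001, 0.723, 0.691, -0.0]
force: [-1.0, -2.7, 5.2]
grip_width: 0.176
grip_force: 69.2
```

Run:
```python
from fit import *
W=ctrl.capture("wrist");s=ctrl.sense();print(s["eef_pos"],s["force"],s["wrist_torque"])
cv2.imwrite("pics/w6.png",cv2.resize(W["img"][50:300,240:400],None,fx=2.4,fy=2.4,interpolation=cv2.INTER_CUBIC)[:,:,::-1])
```

```text
[600.28525792   5.5391448   71.22204551] [-1.394894   -1.45262277  4.77140293] [-0.26505083  0.23926018  0.01330787]
```

View pics/w6.png

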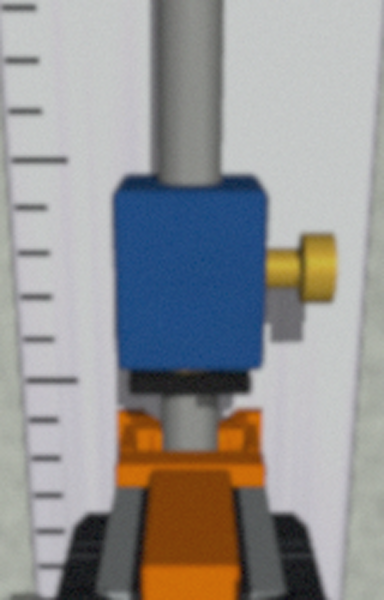

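Call:
send_rows(targets=[[1,0.001,0,0,0,0,0],[1,0.001,0,0,0,0,0],[1,0.001,0,0,0,0,0],[1,0.001,0,0,0,0,0],[1,0.001,0,0,0,0,0],[1,0.001,0,0,0,0,0],[1,0.001,0,0,0,0,0],[1,0.001,0,0,0,0,0],[1,0.001,0,0,0,0,0],[1,0.001,0,0,0,0,0]])

```text
time_s: 18.8
eef_pos: [600.7, 15.0, 71.2]
ee_rot: [0.001, 0.723, 0.691, 0.0]
force: [-0.8, -3.5, 5.8]
grip_width: 0.176
grip_force: 69.2
```

Call:
send_rows(targets=[[1,0.0002,0,0,0,0,0],[1,0.0002,0,0,0,0,0],[1,0.0002,0,0,0,0,0],[1,0.0002,0,0,0,0,0],[1,0.0002,0,0,0,0,0],[1,0.0002,0,0,0,0,0],[1,0.0002,0,0,0,0,0],[1,0.0002,0,0,0,0,0],[1,0.0002,0,0,0,0,0],[1,0.0002,0,0,0,0,0]])

```text
time_s: 20.05
eef_pos: [600.8, 17.0, 71.2]
ee_rot: [0.001, 0.723, 0.691, -0.0]
force: [-1.3, -2.4, 5.7]
grip_width: 0.176
grip_force: 69.2
```

Call:
send_rows(targets=[[1,0.0002,0,0,0,0,0],[1,0.0002,0,0,0,0,0],[1,0.0002,0,0,0,0,0],[1,0.0002,0,0,0,0,0],[1,0.0002,0,0,0,0,0],[1,0.0001,0,0,0,0,0],[1,0.0001,0,0,0,0,0],[1,0.0001,0,0,0,0,0],[1,0.0001,0,0,0,0,0],[1,0.0001,0,0,0,0,0]])

```text
time_s: 21.3
eef_pos: [600.9, 18.5, 71.2]
ee_rot: [0.001, 0.723, 0.691, -0.0]
force: [-1.4, -2.9, 5.1]
grip_width: 0.169
grip_force: 69.2
```

Call:
send_rows(targets=[[1,0.0001,0,0,0,0,0],[1,0.0001,0,0,0,0,0],[1,0.0001,0,0,0,0,0],[1,0.0001,0,0,0,0,0],[1,0.0001,0,0,0,0,0],[1,0.0001,0,0,0,0,0],[1,0.0001,0,0,0,0,0],[1,0.0001,0,0,0,0,0],[1,0.0001,0,0,0,0,0],[1,0.0001,0,0,0,0,0]])

```text
time_s: 22.55
eef_pos: [600.9, 19.3, 71.2]
ee_rot: [0.001, 0.723, 0.691, -0.0]
force: [-1.7, -3.9, 5.5]
grip_width: 0.173
grip_force: 69.2
```

Call:
send_rows(targets=[[1,0.0001,0,0,0,0,0],[1,0.0001,0,0,0,0,0],[1,0.0001,0,0,0,0,0],[1,0.0001,0,0,0,0,0],[1,0.0001,0,0,0,0,0],[1,0.0001,0,0,0,0,0],[1,0.0001,0,0,0,0,0],[1,0.0001,0,0,0,0,0],[1,0.0001,0,0,0,0,0],[1,0.0001,0,0,0,0,0]])

```text
time_s: 23.8
eef_pos: [601.0, 20.0, 71.2]
ee_rot: [0.001, 0.723, 0.691, -0.0]
force: [-1.5, -5.4, 5.6]
grip_width: 0.175
grip_force: 69.2
```

Call:
send_rows(targets=[[1,0.0001,0,0,0,0,0],[1,0.0001,0,0,0,0,0],[1,0.0001,0,0,0,0,0],[1,0.0001,0,0,0,0,0],[1,0.0001,0,0,0,0,0],[1,0.0001,0,0,0,0,0],[1,0.0001,0,0,0,0,0],[1,0.0001,0,0,0,0,0],[1,0.0001,0,0,0,0,0],[1,0.0001,0,0,0,0,0]])

```text
time_s: 25.05
eef_pos: [601.0, 20.7, 71.2]
ee_rot: [0.001, 0.723, 0.691, -0.001]
force: [-2.3, -7.6, 4.6]
grip_width: 0.173
grip_force: 69.2
```

Call:
send_rows(targets=[[1,0.0001,0,0,0,0,0],[1,0.0001,0,0,0,0,0],[1,0.0001,0,0,0,0,0],[1,0.0001,0,0,0,0,0],[1,0.0001,0,0,0,0,0],[1,0.0001,0,0,0,0,0],[1,0.0001,0,0,0,0,0],[1,0.0001,0,0,0,0,0],[1,0.0001,0,0,0,0,0],[1,0.0001,0,0,0,0,0]])

```text
time_s: 26.3
eef_pos: [601.1, 21.4, 71.2]
ee_rot: [0.001, 0.723, 0.691, -0.001]
force: [-2.3, -8.6, 5.0]
grip_width: 0.174
grip_force: 69.2
```

Run:
```python
from rig import ctrl
import numpy as np
F=[];Y=[]
for i in range(6): ctrl.capture("wrist"); s=ctrl.sense(); F.append(s["force"]);Y.append(s["eef_pos"])
print(np.mean(F,0),np.std(F,0),np.mean(Y,0))
```

```text
[-2.31611948 -8.43358335  5.57284075] [0.54634506 0.53969108 0.49129087] [601.06968978  21.41011766  71.24053359]
```

Call:
send_rows(targets=[[1,0.0001,0,0,0,0,0],[1,0.0001,0,0,0,0,0],[1,0.0001,0,0,0,0,0],[1,0.0001,0,0,0,0,0],[1,0.0001,0,0,0,0,0],[1,0,0,0,0,0,0],[1,0,0,0,0,0,0],[1,0,0,0,0,0,0],[1,0,0,0,0,0,0],[1,0,0,0,0,0,0]])

```text
time_s: 27.85
eef_pos: [601.1, 21.7, 71.3]
ee_rot: [0.001, 0.723, 0.691, -0.001]
force: [-2.3, -9.2, 5.1]
grip_width: 0.18
grip_force: 69.2
```

Run:
```python
from rig import ctrl
import numpy as np
F=[];Y=[]
for i in range(6): ctrl.capture("wrist"); s=ctrl.sense(); F.append(s["force"]);Y.append(s["eef_pos"])
print(np.mean(F,0),np.std(F,0),np.mean(Y,0))
```

```text
[-1.99522602 -9.40532405  5.2095111 ] [0.31086244 0.31035472 0.37491349] [601.0791138   21.75466447  71.23389846]
```

Call:
send_rows(targets=[[0.4,0,0,0,0,0,0],[0.4,0,0,0,0,0,0],[0,0,0,0,0,0,0],[0,0,0,0,0,0,0],[0,0,0,0,0,0,0],[0,0,0,-0.005,0,0,0],[0,0,0,-0.02,0,0,0],[0,0,0,-0.03,0,0,0],[0,0,0,-0.03,0,0,0],[0,0,0,0,0,0,0]])

```text
time_s: 29.4
eef_pos: [601.7, 23.4, 158.4]
ee_rot: [0.002, 0.723, 0.691, 0.001]
force: [-1.0, -1.1, -0.6]
grip_width: 0.5
grip_force: 0.0
```

Run:
```python
from fit import *
W=ctrl.capture("wrist");s=ctrl.sense();print(s["eef_pos"],s["force"],s["grip_width"])
cv2.imwrite("pics/w7.png",cv2.resize(W["img"][80:300,250:400],None,fx=2.7,fy=2.7,interpolation=cv2.INTER_CUBIC)[:,:,::-1])
```

```text
[600.96860687  23.50732284 156.64455217] [ 0.79306116  0.84254943 -0.43172875] 0.49995941692991813
```

View pics/w7.png

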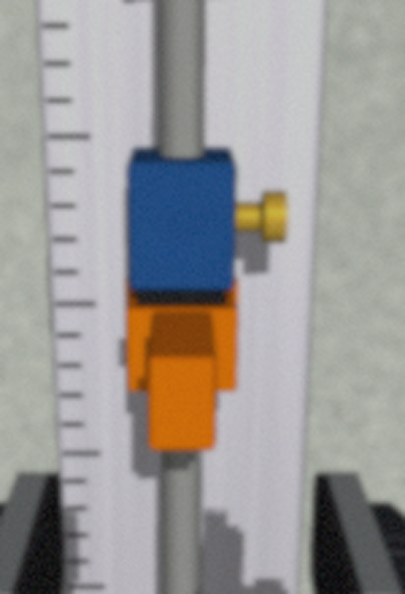

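The picture shows the released clip upright on the rod, crown against the black pad (crop row ~300), with the fingers clear. The block is in the same place against the scale ticks. Handing in.

```bash
python3 -c "
from rig import ctrl
print(ctrl.finish_job())"
```

```text
the job is handed in; nothing more can be done
None
```

The job is handed in: the rightmost clip is snapped home on the rod, was pushed against the buffer pad with an estimated 6.5–7 N and released upright; the last picture showed it still against the pad, with no visible shift of the block, but the hand-in returned no verdict.

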